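Shut the draught shield and tare the balance touch-free

ROBOT

A 7-joint arm with a two-finger parallel gripper is mounted at the origin on a cart in front of the work surface, level with it; the furniture and walls round the work are solid. World frame = base frame: x ahead of the robot, y to its left, z up, the work surface at z = 0. Lengths are in m, angles in rad, forces in N, time in s.
With the tool pointing down it reaches from about 0.4 to 0.925 m from the base axis. Payload 4.1 kg.
Tool frame: the origin (TCP) lies between the finger pads; the fingertips stand 19 mm ahead of it and the grasp point (between the pads) is the TCP; z points along the fingers, y is the line along which they close (so a half turn about z gives the same grasp; the last joint's range is limited). The gripper opens to 85 mm and grips with 20 to 120 N. Pads are 22 mm wide; open, the fingers measure 114 mm over their backs; the gripper's body (76 mm by 85 mm) begins 54 mm behind the grasp point. The pads swing forward as they close: fully open they stand 13 mm farther back than shut.
Start: joints at [-1.398, 0.398, 0.045, 1.537, -0.019, 1.207, -0.051], TCP at [0.174, 0.626, 0.25] pointing down, gripper open.
Joint ranges: [-2.82, 2.82], [-0.49, 2.23], [-1.37, 1.46], [0, 2.46], [-1.36, 4.5], [0.23, 2], [-2.94, 2.94]. Speed limits (rad/s): [2.57, 2.57, 3.14, 3.14, 3.14, 3.14, 3.14].

INTERFACE

Orientations are given as a 3x3 rotation matrix whose columns are the frame's x, y, z axes.
In Python, from workcell import sense, grab_frame, order gives the robot as it stands.
- The arm moves only by the tool servo_tool, never from a script. Its argument "targets" is a list of rows, each a list of 7 numbers: the finger opening in mm, from 0 to 85.4, then the shift along the tool's x, y, z in mm, then the turn, a rotation vector about the tool's x, y, z in rad. In form: [[jaw, dx, dy, dz, wx, wy, wz], ...]. A call has 1 to 12 rows; each row shifts and turns the commanded pose from where the row before left it, along the tool's axes as they then stand; what a row does not reach is not made up. A row lasts 1/12 s, in which the tool goes at most 41.7 mm and 7.16 degrees, less where a joint would pass 70% of its speed; a pose out of reach is approached as far as the arm can. A call is refused whole if a number of a shift passes 41.7 or a number of a turn 0.125, either way. A call with a gripper value outside its range is refused whole. The fingers move at their own pace and stop on an object; the grip force is fixed at half the most. Time passes only in rows, so rows that do not move let the fingers close. It gives the time, the measured TCP pose, the force and the opening at its end, in the units of the state.
- sense(): the state, without advancing time (a new reading comes with each control period).
- grab_frame(name): name is "scene" or "top" or "wrist"; returns a dict with "pixels" (400x640x3 uint8, red, green, blue), "fx", "fy", "cx", "cy" (pixels), "k1" (the pictures are not rectified: a ray, as slopes to the right and down, at radius r is drawn at 1 + k1 r^2 times it, then the intrinsics apply), "world_to_cam" (4x4, takes a point from world to camera coordinates); the wrist camera has in their place "T_tool_cam" (4x4, takes a point from camera to tool coordinates, whose origin is the TCP and whose axes are the flange's). Camera axes: x right, y down, z forward; pixel columns grow to the right and rows downward; lengths in m; the calibration is good to about 2 mm. A picture is of the moment at which its call begins: read the wrist's pose just before it. There is no depth.
- order.hand_in(): hands the job in, once; it reports no verdict.
The state is a dict: "time": time; "q": joint angles; "qd": joint speeds; "joint_torque": joint torques, N m; "ee_pos": TCP position; "eef_rot": TCP orientation; "contact_force": force on the tool from outside, world axes, zero at the start; "moment": the same for the moment, N m; "grip_width": finger opening in m.
Only numpy, scipy, OpenCV 4.12 (cv2) and the standard library are available. Lean on these libraries where they do the work, as an engineer would, in place of code of your own. Each camera call takes 0.05 s, during which the arm holds its last target. There are 200 camera calls.

TASK

Tare the empty beaker that stands on the pan of the small balance with the glass draught shield: gently slide the shield's lid forward by its ridge until it is fully shut, then point straight down at the right-hand of the two round touch-free sensors on the front panel, closed fingertips about 3 cm above it, and stay there for three seconds without touching the balance. Then draw the hand well clear upwards so that the reading can settle. Never touch the front panel, keep away from the left-hand sensor, which would start a calibration, and leave the beaker and everything round the balance where they are.

Things in the scene. Friction and masses are not known exactly. Their poses are not given: they have to be found in the camera images.
- balance: small white balance, fixed, 276 x 170 mm. Origin: centre of its underside. x points from its front (dark panel, facing the robot up to 0.2 rad askew) to its back, y to the left, z up. Behind the panel the square glass draught shield spans x -30 to +130, y -82 to +82 mm, walls 163 mm high, grey side rails 172 mm. Inside, the round pan, 68 mm high, centred at x +50 mm, carries the beaker
- draught_lid (a joint): how far the framed glass lid on top of the shield is open, m: 0 is fully shut (front edge flush with the shield's front, hard stop), grows as it slides to the back along the balance's x; travel 0.10. Starts at 0.05 to 0.09, about 1 N of friction, stays where it is left
- lid_ridge (a point): middle of the top edge of the white push ridge across the lid near its front edge; moves with the lid. The ridge is 80 mm long along the balance's y, 9 mm thick along x and rises 21 mm above the lid's glass (168 mm over the bench; ridge top 189 mm). Its rear face, to push on with a fingertip, is upright; the front slopes
- sensor_right (a point): centre of the top of the right-hand sensor window as seen from the robot: a round black window 19 mm across in a thin steel ring 25 mm across, flush on the front panel, 50 mm above the bench, 68 mm in front of the shield; this is the tare sensor to point at. Axes as the balance's
- sensor_left (a point): centre of the top of the identical left-hand sensor window, 120 mm to the left of the other: not to be pointed at
- beaker_center (a point): centre, half-way up, of the clear beaker (61 mm across, 73 mm tall) on the pan inside the shield; not to be disturbed
- grey_jar: bystander: white sample jar with a grey lid, 49 mm across, 40 mm tall, beside the front panel on the left; origin at the centre of its underside
- check_weight: bystander: beige check weight with a knob top, 28 mm across, 48 mm tall, standing left of the shield; origin at the centre of its underside
- stopper: bystander: red-brown rubber stopper, 34 mm across, 28 mm tall, standing right of the balance; origin at the centre of its underside
- tweezers: bystander: steel tweezers, 124 mm long, 9 mm high, lying front right of the balance; origin at the centre of its underside
- timer: bystander: flat white digital timer, 56 x 66 x 16 mm, lying front left of the balance; origin at the centre of its underside
- petri: bystander: clear petri dish, 88 mm across, 15 mm high, lying far left, beside the tall freezer that stands left of the bench and that the arm must clear; origin at the centre of its underside
- panel: the flat operating panel at the balance's front, fixed to it, with a grey display, four flat keys and the two sensors, top 49 mm above the bench; not to be touched. Origin and axes are those of the balance
- beaker: the same beaker; origin at the centre of its underside, z axis along its height, upright at the start
Things that resemble listed ones, but are neither listed nor needed, are in the scene too. Leave any purple or red look-alike of the beaker alone.

How it is judged:
On the way, in this order (a step that is already met when the one before it is completed fails the run):
1. the shield's lid is slid fully shut (value of joint draught_lid below 0.003 m), for 0.2 s.
2. with the lid shut, the fingers dwell over the right-hand sensor, touching nothing of the balance (value of joint draught_lid below 0.003 m and horizontal distance between the grasp point and sensor_right below 0.022 m and z of the grasp point in the frame of sensor_right between 0.018 and 0.095 m and contact force between the arm and balance below 0.05 N), for 2.5 s.
At the end, for the whole second after the job is handed in: Lid shut within 3 mm; fingers dwelt 2.5 s within 22 mm of the line straight above the right sensor, tips under 75 mm above it, no contact; hand over 11 cm from it and 15 cm above the bench; beaker upright, still, within 8 mm, and bystanders within 15 mm of their starts (value of joint draught_lid below 0.003 m and distance between the grasp point and sensor_right above 0.11 m and height (world z) of the grasp point above 0.15 m and distance of beaker_center from where it was at the start of the episode below 0.008 m and linear speed of beaker below 0.01 m/s and angle between beaker's own z axis and vertical below 0.1 rad and distance of each of grey_jar, check_weight, stopper, tweezers, timer, petri from where it was at the start of the episode below 0.015 m); the robot touches nothing.
It fails at once if the front panel with its sensors is touched (contact force between the arm and panel above 0.5 N).
It fails at once if the fingers come over the left-hand sensor, within 7 cm of it (horizontal distance between the grasp point and sensor_left below 0.022 m and z of the grasp point in the frame of sensor_left below 0.09 m).
It fails at once if the balance or its lid is pushed with more than 40 N (contact force between the arm and balance above 40 N).
It fails at once if the beaker is touched or shifted (contact force between the arm and beaker above 0.5 N or distance of beaker_center from where it was at the start of the episode above 0.008 m).
It fails at once if a bystander is shifted or lifted (distance of any of grey_jar, check_weight, stopper, tweezers, timer, petri from where it was at the start of the episode above 0.015 m).
It also fails if it takes over 50 s, if anything falls off the work surface, if the arm or the gripper's body presses on something with over 40 N, if the wrist force passes 120 N, or if a joint passes its speed limit or range.

## Working session

There is one attempt and no reset: what is moved stays moved. The work goes in short steps, Python scripts to look and compute and a tool call to move; the robot and the scene stay as the last step left them, time stands still between calls to the robot, and variables do not carry over. Pictures are saved under pics/ and viewed, on a budget of 10 in all, crops included, one or two more only if the job needs it, and the job is handed in when it is done.

Besides the shell and the picture viewer there is one more tool, called after "Call:" as name(argument=value, ...) on one line, values as JSON. servo_tool: Moves the arm, as the interface text tells. Its arguments: {"type":"object","properties":{"targets":{"type":"array","items":{"type":"array","items":{"type":"number"}}}},"required":["targets"]}

```bash
mkdir -p pics
python3 - <<'E'
from workcell import sense, grab_frame
import cv2,numpy as np,pickle
s=sense();print(s['time'],s['ee_pos'],np.round(s['eef_rot'],3),s['grip_width'],s['contact_force'])
for n in("scene","top"):
    f=grab_frame(n);pickle.dump(f,open(n+'.pkl','wb'))
    print(n,f['fx'],f['fy'],f['cx'],f['cy'],f['k1'],np.round(f['world_to_cam'],3))
    cv2.imwrite(f'pics/{n}0.png',cv2.resize(f['pixels'][:,:,::-1],(800,500)))
E
```

```text
0.0 [0.17433536 0.62555025 0.2492472 ] [[-0.963  0.268 -0.   ]
 [ 0.268  0.963 -0.002]
 [-0.    -0.002 -1.   ]] 0.0853394416945357 [-0.45137612  0.09291347 -0.62707691]
scene 424.1506790038564 424.1506790038564 325.79338356613295 204.00274160809983 -0.061281109659114145 [[ 0.837 -0.546 -0.024 -0.443]
 [-0.344 -0.493 -0.799  0.277]
 [ 0.425  0.677 -0.601  1.174]
 [ 0.     0.     0.     1.   ]]
top 450.9601052630044 450.9601052630044 319.3699188900784 210.39166472760058 -0.11947399022169759 [[ 0.003 -1.     0.021 -0.035]
 [-0.995 -0.005 -0.098  0.517]
 [ 0.098 -0.021 -0.995  1.294]
 [ 0.     0.     0.     1.   ]]
```

View pics/scene0.png

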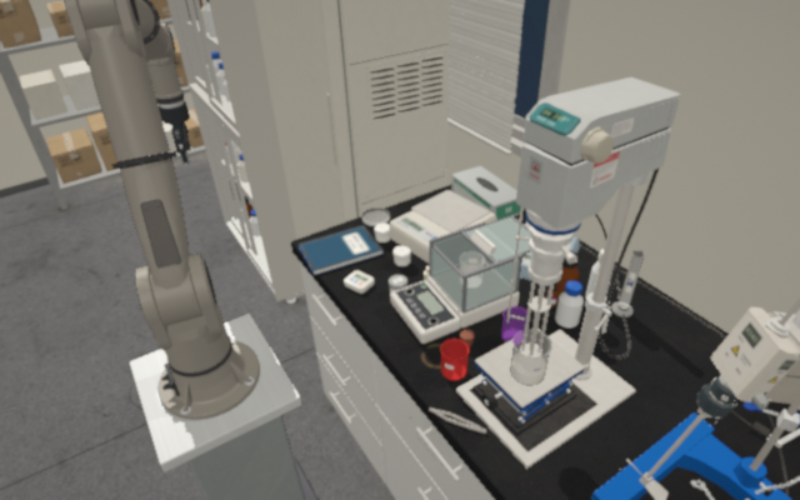

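View pics/top0.png

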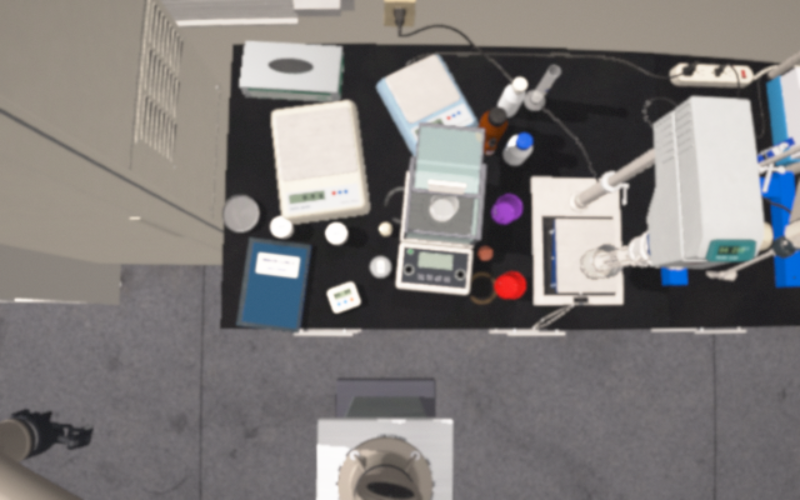

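The top view shows the only balance with a glass shield at about (400–485, 125–292), with its panel at the front. The two other scales, at (320,160) and (430,100), have no shield. Next is an enlarged crop of it.

Run:
```python
import cv2,numpy as np,pickle
t=pickle.load(open('top.pkl','rb'))['pixels'][90:240,310:400,::-1]
s=pickle.load(open('scene.pkl','rb'))['pixels'][165:275,305:425,::-1]
a=cv2.resize(t,(360,600),interpolation=cv2.INTER_CUBIC)
b=cv2.resize(s,(440,403),interpolation=cv2.INTER_CUBIC)
o=np.zeros((600,800,3),np.uint8);o[:,:360]=a;o[:403,360:]=b
cv2.imwrite('pics/crop.png',o)
```

```text
(no output)
```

View pics/crop.png

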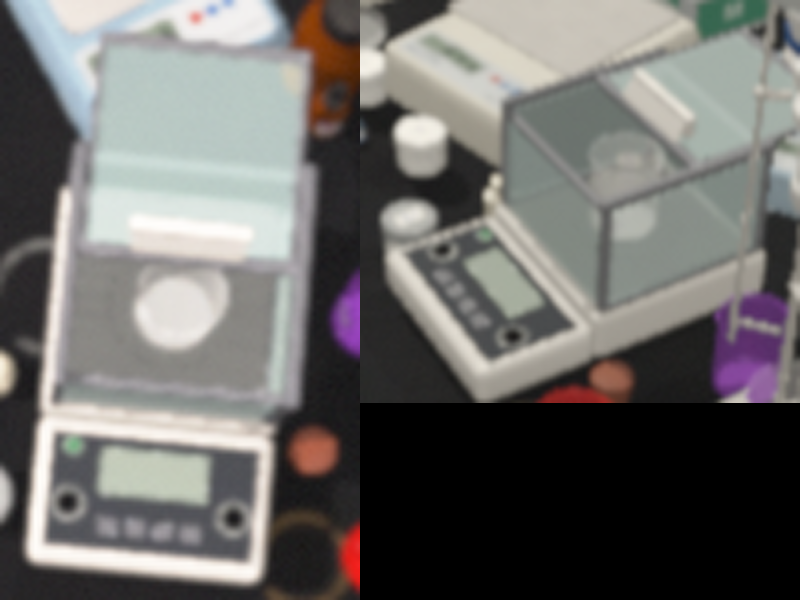

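The crop shows the right sensor at (232,518) in the top half and (512,336) in the scene half. The left sensor is at (68,502) and (442,250). The ridge's top edge runs (130,216)–(252,228) and (640,72)–(692,122), so the lid is well open. The beaker on the pan is clear, and the purple and red ones are the look-alikes.

```bash
cat > h.py <<'E'
import numpy as np,pickle,cv2
from scipy.optimize import least_squares
def proj(f,P):
    W=np.array(f['world_to_cam']);p=(W[:3,:3]@np.atleast_2d(P).T).T+W[:3,3]
    s=p[:,:2]/p[:,2:];s=s*(1+f['k1']*(s**2).sum(1,keepdims=True))
    return s*f['fx']+[f['cx'],f['cy']]
def onplane(f,px,z):
    return least_squares(lambda a:proj(f,[a[0],a[1],z])[0]-px,[.6,0]).x
E
python3 - <<'E'
from h import *
T=pickle.load(open('top.pkl','rb'));S=pickle.load(open('scene.pkl','rb'))
tp=lambda c:np.array([310,90])+(np.array(c)+.5)/4-.5
sp=lambda c:np.array([305,165])+(np.array(c)-[360,0]+.5)/3.6667-.5
D={'R':((232,518),(512,336),.050),'L':((68,502),(442,250),.050),'ridgeL':((130,216),(640,72),.189),'ridgeR':((252,228),(692,122),.189)}
r={}
for k,(a,b,z) in D.items():
    A=onplane(T,tp(a),z);B=onplane(S,sp(b),z)
    C=least_squares(lambda p:np.r_[proj(T,p)[0]-tp(a),proj(S,p)[0]-sp(b)],[.6,0,z])
    print(k,A.round(4),B.round(4),C.x.round(4),np.abs(C.fun).max().round(2));r[k]=(A+B)/2
for a,b in(('R','L'),('ridgeR','ridgeL')):
    d=r[b]-r[a];print('yaw',np.arctan2(-d[0],d[1]),'len',np.hypot(*d),(r[a]+r[b])/2)
d=r['L']-r['R'];y=d/np.hypot(*d);x=np.array([y[1],-y[0]]);m=(r['L']+r['R'])/2;o=m+.098*x
print('origin',o,'ridge in bal',[(r[k]-o)@x for k in('ridgeL','ridgeR')],[(r[k]-o)@y for k in('ridgeL','ridgeR')])
E
```

```text
R [ 0.4905 -0.1707] [ 0.4896 -0.1705] [ 0.4901 -0.1705  0.0498] 0.15
L [ 0.5014 -0.0526] [ 0.501  -0.0513] [ 0.501  -0.0524  0.0509] 0.16
ridgeL [ 0.6768 -0.0876] [ 0.6729 -0.0931] [ 0.6778 -0.0879  0.1842] 0.08
ridgeR [ 0.6697 -0.1676] [ 0.6623 -0.1712] [ 0.6691 -0.1672  0.1845] 0.79
yaw -0.09426947977397315 len 0.11918597814137916 [ 0.49561813 -0.11127685]
yaw -0.11209103614098943 len 0.07949166054426171 [ 0.67042008 -0.12988433]
origin [ 0.593183   -0.12050158] ridge in bal [np.float64(0.07848563015625037), np.float64(0.07706904003662718)] [np.float64(0.03766874809124847), np.float64(-0.041810289198574796)]
```

Call:
servo_tool(targets=[[0, 0, 0, -5, 0, 0, -0.0855], [0, 0, 0, -5, 0, 0, -0.0855], [0, -28, -23, -5, 0, 0, 0], [0, -28, -23, -5, 0, 0, 0], [0, -28, -23, -5, 0, 0, 0], [0, -28, -23, -5, 0, 0, 0], [0, -28, -23, -5, 0, 0, 0], [0, -28, -23, -5, 0, 0, 0], [0, -28, -23, -5, 0, 0, 0], [0, -28, -23, -5, 0, 0, 0], [0, 0, 0, 0, 0, 0, 0]])

```text
time: 1.02
ee_pos: [0.3864, 0.4131, 0.3014]
eef_rot: [[-0.993, 0.114, 0.005], [0.114, 0.994, -0.003], [-0.005, -0.002, -1.0]]
contact_force: [1.2, -1.0, 0.1]
grip_width: -0.0
```

Call:
servo_tool(targets=[[0, -15, -30, 0, 0, 0, 0], [0, -15, -30, 0, 0, 0, 0], [0, -15, -30, 0, 0, 0, 0], [0, -15, -30, 0, 0, 0, 0], [0, -15, -30, 0, 0, 0, 0], [0, -15, -30, 0, 0, 0, 0], [0, -15, -30, 0, 0, 0, 0], [0, -15, -30, 0, 0, 0, 0], [0, -15, -30, 0, 0, 0, 0], [0, -15, -30, 0, 0, 0, 0], [0, 0, 0, 0, 0, 0, 0], [0, 0, 0, 0, 0, 0, 0]])

```text
time: 2.02
ee_pos: [0.4982, 0.1048, 0.3]
eef_rot: [[-0.994, 0.106, -0.0], [0.106, 0.994, -0.0], [0.0, -0.0, -1.0]]
contact_force: [-0.3, 0.4, 0.0]
grip_width: 0.0001
```

Call:
servo_tool(targets=[[0, -29, -26.6, 0, 0, 0, 0], [0, -29, -26.6, 0, 0, 0, 0], [0, -29, -26.6, 0, 0, 0, 0], [0, -29, -26.6, 0, 0, 0, 0], [0, -29, -26.6, 0, 0, 0, 0], [0, -29, -26.6, 0, 0, 0, 0], [0, -29, -26.6, 0, 0, 0, 0], [0, -29, -26.6, 0, 0, 0, 0], [0, 0, 0, 20, 0, 0, 0], [0, 0, 0, 20, 0, 0, 0], [0, 0, 0, 20, 0, 0, 0], [0, 0, 0, 0, 0, 0, 0]])

```text
time: 3.02
ee_pos: [0.7053, -0.1246, 0.2342]
eef_rot: [[-0.995, 0.098, -0.01], [0.098, 0.995, 0.003], [0.01, 0.002, -1.0]]
contact_force: [-0.4, 0.4, -1.0]
grip_width: -0.0001
```

Run:
```python
from workcell import sense, grab_frame
import cv2,numpy as np,pickle
from h import *
s=sense();print(s['ee_pos'],s['contact_force'])
f=grab_frame('scene');g=grab_frame('wrist');pickle.dump((s,g),open('w1.pkl','wb'))
o=np.zeros((600,800,3),np.uint8)
o[:,:]=0
a=cv2.resize(f['pixels'][150:260,340:460,::-1],(400,367),interpolation=cv2.INTER_CUBIC)
b=cv2.resize(g['pixels'][:,:,::-1],(400,250))
o[:367,:400]=a;o[:250,400:]=b
cv2.imwrite('pics/c2.png',o[:380])
```

```text
[ 0.70527268 -0.12462004  0.23416358] [-0.39674289  0.355862   -1.01041991]
```

View pics/c2.png

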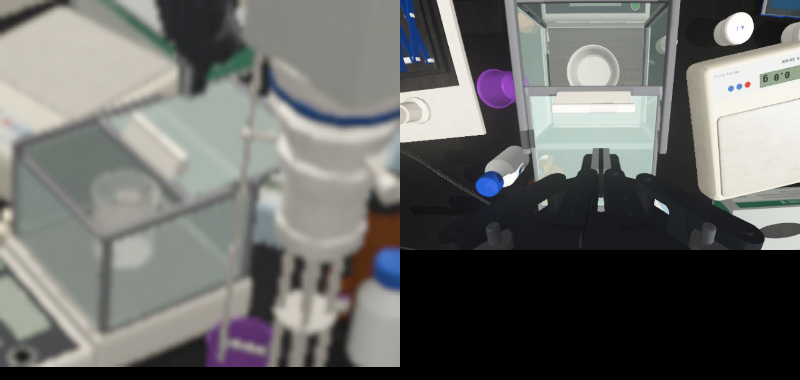

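The wrist view has its top towards the robot. It shows the ridge at (555–635, 93–111), the closed fingertips behind it at (600,150) and the beaker further forward at (593,67).

Run:
```python
from h import *
from workcell import sense
s,g=pickle.load(open('w1.pkl','rb'))
M=np.eye(4);M[:3,:3]=s['eef_rot'];M[:3,3]=s['ee_pos']
g['world_to_cam']=np.linalg.inv(M@np.array(g['T_tool_cam']))
print(np.linalg.inv(g['world_to_cam'])[:3,3])
o=np.array([.5932,-.1205]);x=np.array([.9953,-.0968]);y=np.array([.0968,.9953])
for px,z in(((595,93),.189),((595,104),.189),((595,111),.189),((595,111),.168),((555,104),.189),((635,104),.189)):
    p=onplane(g,((px[0]-400)*1.6,px[1]*1.6),z);print(px,z,p.round(4),((p-o)@x).round(4),((p-o)@y).round(4))
e=s['ee_pos'][:2]-o;print('tcp',e@x,e@y)
```

```text
[ 0.63761657 -0.11769696  0.35895313]
(595, 93) 0.189 [ 0.6529 -0.1241] 0.0598 0.0022
(595, 104) 0.189 [ 0.663  -0.1252] 0.0699 0.0021
(595, 111) 0.189 [ 0.6696 -0.1259] 0.0766 0.002
(595, 111) 0.168 [ 0.6735 -0.1269] 0.0806 0.0014
(555, 104) 0.189 [ 0.6593 -0.1623] 0.0698 -0.0353
(635, 104) 0.189 [ 0.6666 -0.0881] 0.07 0.0394
tcp 0.11194475558309129 0.00674795853447672
```

Call:
servo_tool(targets=[[0, 0, -4, 10, 0, 0, 0], [0, 0, -1, 10, 0, 0, 0], [0, 0, 0, 8, 0, 0, 0], [0, 0, 0, 4, 0, 0, 0], [0, 0, 0, 0, 0, 0, 0], [0, 0, 0, 0, 0, 0, 0]])

```text
time: 3.62
ee_pos: [0.7068, -0.1328, 0.2081]
eef_rot: [[-0.995, 0.1, -0.0], [0.1, 0.995, 0.0], [0.0, 0.0, -1.0]]
contact_force: [0.1, 0.4, -0.5]
grip_width: 0.0001
```

Call:
servo_tool(targets=[[0, 0, 0, 5, 0, 0, 0], [0, 0, 0, 4, 0, 0, 0], [0, 0, 0, 3, 0, 0, 0], [0, 0, 0, 0, 0, 0, 0], [0, 4, 0, 0, 0, 0, 0], [0, 5, 0, 0, 0, 0, 0], [0, 5, 0, 0, 0, 0, 0], [0, 5, 0, 0, 0, 0, 0], [0, 4, 0, 0, 0, 0, 0], [0, 4, 0, 0, 0, 0, 0], [0, 4, 0, 0, 0, 0, 0], [0, 4, 0, 0, 0, 0, 0]])

```text
time: 4.62
ee_pos: [0.6719, -0.1296, 0.1966]
eef_rot: [[-0.995, 0.101, 0.001], [0.101, 0.995, -0.0], [-0.001, -0.0, -1.0]]
contact_force: [1.0, -0.1, -0.0]
grip_width: -0.0002
```

Call:
servo_tool(targets=[[0, 4, 0, 0, 0, 0, 0], [0, 4, 0, 0, 0, 0, 0], [0, 4, 0, 0, 0, 0, 0], [0, 4, 0, 0, 0, 0, 0], [0, 4, 0, 0, 0, 0, 0], [0, 4, 0, 0, 0, 0, 0], [0, 4, 0, 0, 0, 0, 0], [0, 4, 0, 0, 0, 0, 0]])

```text
time: 5.28
ee_pos: [0.6398, -0.1262, 0.1963]
eef_rot: [[-0.995, 0.101, 0.0], [0.101, 0.995, 0.0], [-0.0, 0.0, -1.0]]
contact_force: [0.4, -0.3, 0.3]
grip_width: 0.0001
```

Run:
```python
from workcell import sense, grab_frame
import cv2,numpy as np
f=grab_frame('scene');g=grab_frame('wrist');s=sense();print(s['contact_force'])
o=np.zeros((400,800,3),np.uint8)
o[:367,:400]=cv2.resize(f['pixels'][150:260,320:440,::-1],(400,367),interpolation=cv2.INTER_CUBIC)
o[:400,400:]=cv2.resize(g['pixels'][0:300,170:470,::-1],(400,400))
cv2.imwrite('pics/c3.png',o)
```

```text
[-0.38665024  0.30883424  0.0140035 ]
```

View pics/c3.png

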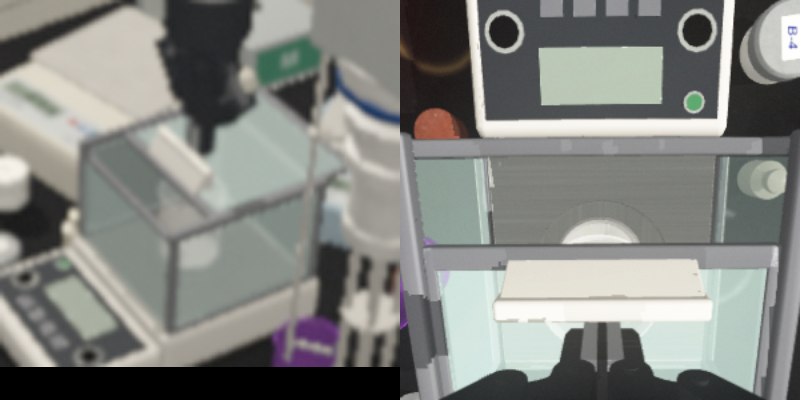

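The wrist crop shows the fingertips against the ridge's rear face at (600,320). The lid's front edge at row 255 still has some way to go to the shield's front rail at row 145. I keep pushing.

Call:
servo_tool(targets=[[0, 4, 0, 0, 0, 0, 0], [0, 4, 0, 0, 0, 0, 0], [0, 4, 0, 0, 0, 0, 0], [0, 4, 0, 0, 0, 0, 0], [0, 4, 0, 0, 0, 0, 0], [0, 4, 0, 0, 0, 0, 0], [0, 4, 0, 0, 0, 0, 0], [0, 2, 0, 0, 0, 0, 0]])

```text
time: 6.05
ee_pos: [0.6096, -0.1231, 0.1962]
eef_rot: [[-0.995, 0.101, -0.0], [0.101, 0.995, 0.0], [0.0, 0.0, -1.0]]
contact_force: [1.1, -0.2, 0.1]
grip_width: 0.0
```

Call:
servo_tool(targets=[[0, 2, 0, 0, 0, 0, 0], [0, 2, 0, 0, 0, 0, 0], [0, 2, 0, 0, 0, 0, 0], [0, 0, 0, 0, 0, 0, 0]])

```text
time: 6.38
ee_pos: [0.6039, -0.1226, 0.1963]
eef_rot: [[-0.995, 0.101, -0.001], [0.101, 0.995, 0.0], [0.001, 0.0, -1.0]]
contact_force: [0.1, -0.2, -0.2]
grip_width: -0.0001
```

Call:
servo_tool(targets=[[0, 2, 0, 0, 0, 0, 0], [0, 2, 0, 0, 0, 0, 0], [0, 2, 0, 0, 0, 0, 0], [0, 1, 0, 0, 0, 0, 0]])

```text
time: 6.72
ee_pos: [0.5991, -0.1221, 0.1965]
eef_rot: [[-0.995, 0.1, 0.005], [0.1, 0.995, -0.001], [-0.005, -0.0, -1.0]]
contact_force: [7.4, -2.0, -5.2]
grip_width: 0.0
```

Call:
servo_tool(targets=[[0, 1, 0, 0, 0, 0, 0], [0, 1, 0, 0, 0, 0, 0], [0, 1, 0, 0, 0, 0, 0], [0, 1, 0, 0, 0, 0, 0]])

```text
time: 7.05
ee_pos: [0.5988, -0.1221, 0.1968]
eef_rot: [[-0.995, 0.1, 0.013], [0.1, 0.995, -0.003], [-0.014, -0.002, -1.0]]
contact_force: [16.6, -2.2, -12.2]
grip_width: 0.0001
```

Call:
servo_tool(targets=[[0, 1, 0, 0, 0, 0, 0], [0, 1, 0, 0, 0, 0, 0], [0, 1, 0, 0, 0, 0, 0]])

```text
time: 7.3
ee_pos: [0.5987, -0.122, 0.1969]
eef_rot: [[-0.995, 0.099, 0.02], [0.099, 0.995, -0.005], [-0.02, -0.003, -1.0]]
contact_force: [22.7, -4.1, -16.4]
grip_width: -0.0001
```

The push has come up against a hard stop. I back off, rise and check.

Call:
servo_tool(targets=[[0, -4, 0, 0, 0, 0, 0], [0, -5, 0, 0, 0, 0, 0], [0, -5, 0, 0, 0, 0, 0], [0, -5, 0, 0, 0, 0, 0], [0, -4, 0, -10, 0, 0, 0], [0, 0, 0, -20, 0, 0, 0], [0, 0, 0, -20, 0, 0, 0], [0, 0, 0, -20, 0, 0, 0], [0, 0, 0, -20, 0, 0, 0], [0, 0, 0, 0, 0, 0, 0], [0, 0, 0, 0, 0, 0, 0]])

```text
time: 8.22
ee_pos: [0.6139, -0.124, 0.2881]
eef_rot: [[-0.995, 0.101, 0.003], [0.101, 0.995, -0.0], [-0.003, 0.0, -1.0]]
contact_force: [0.2, 0.1, -0.5]
grip_width: 0.0002
```

Run:
```python
from workcell import sense, grab_frame
import cv2,numpy as np,pickle
s=sense();print(s['ee_pos'],s['contact_force'])
f=grab_frame('scene');g=grab_frame('wrist');pickle.dump((s,g),open('w2.pkl','wb'))
o=np.zeros((500,800,3),np.uint8)
o[:275,:300]=cv2.resize(f['pixels'][165:275,305:425,::-1],(300,275),interpolation=cv2.INTER_CUBIC)
o[:,300:]=cv2.resize(g['pixels'][0:320,160:480,::-1],(500,500))
cv2.imwrite('pics/c4.png',o)
```

```text
[ 0.61389863 -0.12397592  0.28813116] [ 0.2324061   0.06817004 -0.53221784]
```

View pics/c4.png

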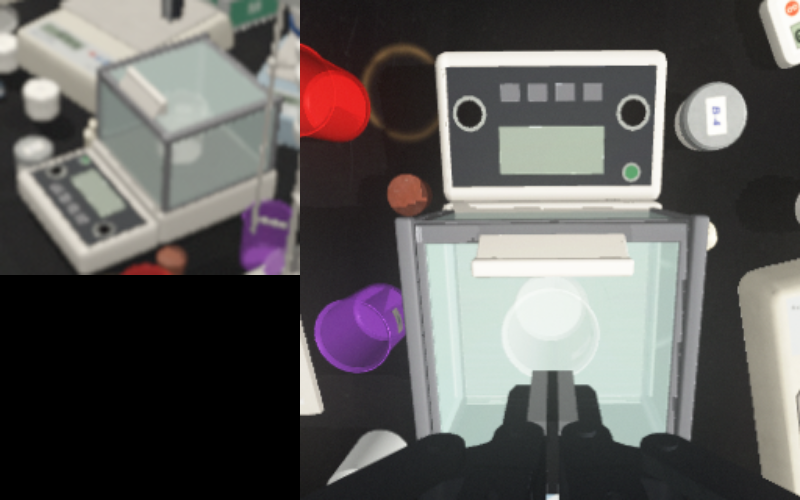

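The lid is flush with the shield's front (rail and lid frame meet at row 230). The beaker stands under it at (548,330). The image's top faces the robot, so the right-hand sensor is at (470,114) and the left-hand one at (632,112), next to the jar.

Run:
```python
from h import *
s,g=pickle.load(open('w2.pkl','rb'))
M=np.eye(4);M[:3,:3]=s['eef_rot'];M[:3,3]=s['ee_pos']
g['world_to_cam']=np.linalg.inv(M@np.array(g['T_tool_cam']))
for n,px in(('R',(470,114)),('L',(632,112))):
    p=onplane(g,((px[0]-300)*.64+160,px[1]*.64),.05);print(n,p.round(4))
d=np.r_[.490,-.1705,.15]-s['ee_pos'];print((np.array(s['eef_rot']).T@d*1000).round(1))
```

```text
R [ 0.4908 -0.1715]
L [ 0.5014 -0.0529]
[119.  -58.8 137.8]
```

Call:
servo_tool(targets=[[0, 24, -12, 0, 0, 0, 0], [0, 24, -12, 0, 0, 0, 0], [0, 24, -12, 0, 0, 0, 0], [0, 24, -12, 0, 0, 0, 0], [0, 23, -11, 0, 0, 0, 0], [0, 0, 0, 25, 0, 0, 0], [0, 0, 0, 25, 0, 0, 0], [0, 0, 0, 25, 0, 0, 0], [0, 0, 0, 25, 0, 0, 0], [0, 0, 0, 15, 0, 0, 0], [0, 0, 0, 0, 0, 0, 0], [0, 0, 0, 0, 0, 0, 0]])

```text
time: 9.32
ee_pos: [0.4879, -0.17, 0.1701]
eef_rot: [[-0.995, 0.101, -0.003], [0.101, 0.995, 0.0], [0.003, 0.0, -1.0]]
contact_force: [1.0, -0.7, -0.3]
grip_width: 0.0002
```

Call:
servo_tool(targets=[[0, -3, 0, 15, 0, 0, 0], [0, 0, 0, 15, 0, 0, 0], [0, 0, 0, 15, 0, 0, 0], [0, 0, 0, 15, 0, 0, 0], [0, 0, 0, 8, 0, 0, 0], [0, 0, 0, 3, 0, 0, 0], [0, 0, 0, 0, 0, 0, 0], [0, 0, 0, 0, 0, 0, 0]])

```text
time: 9.98
ee_pos: [0.4927, -0.1709, 0.1012]
eef_rot: [[-0.995, 0.101, 0.002], [0.101, 0.995, -0.0], [-0.002, -0.0, -1.0]]
contact_force: [0.3, -0.7, 0.2]
grip_width: -0.0001
```

Run:
```python
from workcell import sense, grab_frame
import cv2,numpy as np
s=sense();print(s['time'],s['ee_pos'],s['contact_force'])
f=grab_frame('scene');g=grab_frame('wrist')
o=np.zeros((400,800,3),np.uint8)
o[:367,:400]=cv2.resize(f['pixels'][175:285,295:415,::-1],(400,367),interpolation=cv2.INTER_CUBIC)
o[:250,400:]=cv2.resize(g['pixels'][:,:,::-1],(400,250))
cv2.imwrite('pics/c5.png',o)
```

```text
9.9833 [ 0.49272077 -0.17085492  0.10118833] [ 0.32847509 -0.70923347  0.17277278]
```

View pics/c5.png

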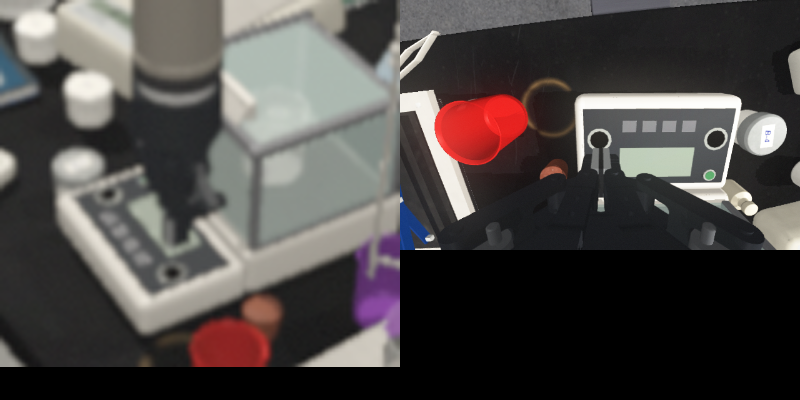

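The fingertips are over the right-hand sensor (wrist view, sensor at (599,139), tips just at it), clear of the panel and of the left-hand sensor at (716,139). The measured position is about 2 mm off. I now hold for over 3 s.

Call:
servo_tool(targets=[[0, 1, 0, 2, 0, 0, 0], [0, 0, 0, 0, 0, 0, 0], [0, 0, 0, 0, 0, 0, 0], [0, 0, 0, 0, 0, 0, 0], [0, 0, 0, 0, 0, 0, 0], [0, 0, 0, 0, 0, 0, 0], [0, 0, 0, 0, 0, 0, 0], [0, 0, 0, 0, 0, 0, 0], [0, 0, 0, 0, 0, 0, 0], [0, 0, 0, 0, 0, 0, 0], [0, 0, 0, 0, 0, 0, 0], [0, 0, 0, 0, 0, 0, 0]])

```text
time: 11.08
ee_pos: [0.491, -0.1704, 0.0983]
eef_rot: [[-0.995, 0.1, -0.0], [0.1, 0.995, 0.0], [0.0, 0.0, -1.0]]
contact_force: [-0.4, -0.0, -0.3]
grip_width: -0.0001
```

Call:
servo_tool(targets=[[0, 0, 0, 0, 0, 0, 0], [0, 0, 0, 0, 0, 0, 0], [0, 0, 0, 0, 0, 0, 0], [0, 0, 0, 0, 0, 0, 0], [0, 0, 0, 0, 0, 0, 0], [0, 0, 0, 0, 0, 0, 0], [0, 0, 0, 0, 0, 0, 0], [0, 0, 0, 0, 0, 0, 0], [0, 0, 0, 0, 0, 0, 0], [0, 0, 0, 0, 0, 0, 0], [0, 0, 0, 0, 0, 0, 0], [0, 0, 0, 0, 0, 0, 0]])

```text
time: 12.08
ee_pos: [0.491, -0.1704, 0.0983]
eef_rot: [[-0.995, 0.101, 0.0], [0.101, 0.995, 0.0], [-0.0, 0.0, -1.0]]
contact_force: [-0.8, -0.0, -0.3]
grip_width: 0.0003
```

Call:
servo_tool(targets=[[0, 0, 0, 0, 0, 0, 0], [0, 0, 0, 0, 0, 0, 0], [0, 0, 0, 0, 0, 0, 0], [0, 0, 0, 0, 0, 0, 0], [0, 0, 0, 0, 0, 0, 0], [0, 0, 0, 0, 0, 0, 0], [0, 0, 0, 0, 0, 0, 0], [0, 0, 0, 0, 0, 0, 0], [0, 0, 0, 0, 0, 0, 0], [0, 0, 0, 0, 0, 0, 0], [0, 0, 0, 0, 0, 0, 0], [0, 0, 0, 0, 0, 0, 0]])

```text
time: 13.08
ee_pos: [0.491, -0.1705, 0.0983]
eef_rot: [[-0.995, 0.101, 0.0], [0.101, 0.995, 0.0], [-0.0, 0.0, -1.0]]
contact_force: [0.3, 0.4, 0.5]
grip_width: 0.0001
```

Call:
servo_tool(targets=[[0, 0, 0, 0, 0, 0, 0], [0, 0, 0, 0, 0, 0, 0], [0, 0, 0, 0, 0, 0, 0], [0, 0, 0, 0, 0, 0, 0], [0, 0, 0, 0, 0, 0, 0], [0, 0, 0, 0, 0, 0, 0]])

```text
time: 13.58
ee_pos: [0.491, -0.1705, 0.0983]
eef_rot: [[-0.995, 0.101, 0.0], [0.101, 0.995, 0.0], [-0.0, 0.0, -1.0]]
contact_force: [0.2, 0.0, -0.3]
grip_width: 0.0
```

Call:
servo_tool(targets=[[0, 0, 0, -10, 0, 0, 0], [0, 0, 0, -20, 0, 0, 0], [0, 0, 0, -25, 0, 0, 0], [0, 0, 0, -25, 0, 0, 0], [0, 0, 0, -25, 0, 0, 0], [0, 0, 0, -25, 0, 0, 0], [0, 0, 0, -25, 0, 0, 0], [0, 0, 0, -25, 0, 0, 0], [0, 0, 0, -20, 0, 0, 0], [0, 0, 0, -10, 0, 0, 0], [0, 0, 0, 0, 0, 0, 0], [0, 0, 0, 0, 0, 0, 0]])

```text
time: 14.58
ee_pos: [0.4907, -0.1704, 0.3081]
eef_rot: [[-0.995, 0.101, 0.0], [0.101, 0.995, 0.0], [-0.0, 0.0, -1.0]]
contact_force: [1.0, 0.1, -1.2]
grip_width: -0.0002
```

Run:
```python
from workcell import sense, grab_frame
import cv2,numpy as np
s=sense();print(s['time'],s['ee_pos'],s['contact_force'])
f=grab_frame('scene')
cv2.imwrite('pics/c6.png',cv2.resize(f['pixels'][140:360,220:460,::-1],(650,596),interpolation=cv2.INTER_CUBIC))
```

```text
14.5833 [ 0.49074669 -0.17043468  0.30813546] [ 0.99738867  0.14214743 -1.18165852]
```

View pics/c6.png

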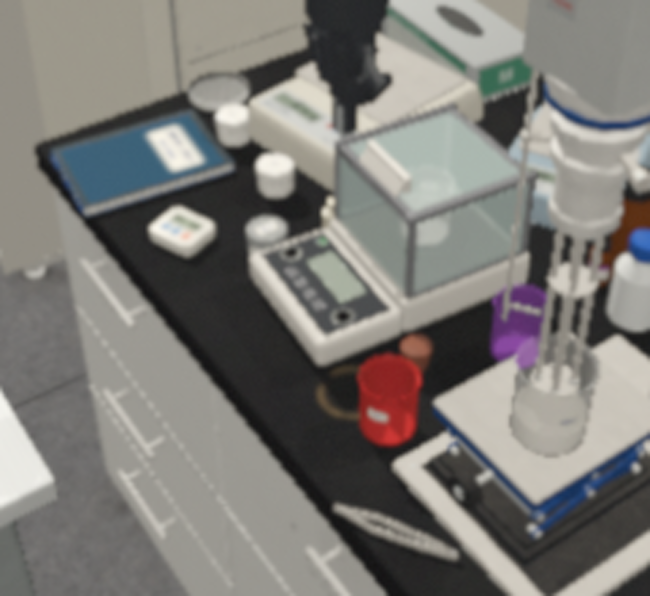

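The hand is well clear at z = 0.31. The lid is shut, the beaker at (430,200) is upright on the pan, and every bystander looks unmoved.

```bash
python3 -c "
from workcell import order
print(order.hand_in())"
```

```text
the job is handed in; nothing more can be done
None
```

The job is done and handed in; no verdict came back.

- **Lid:** I pushed it forward by the rear of its ridge, at about 1 N, until it met the hard stop. Force there rose to about 28 N in all, under the 40 N limit. The picture afterwards shows the lid flush with the shield's front, judged by eye; I could not read the joint value.
- **Tare:** The closed fingertips stayed about 3 cm above the right-hand sensor for about 3.6 s, about 1 mm off its measured centre. The force readings stayed at noise level (up to about 0.9 N), too coarse to confirm the 0.05 N limit by themselves, but the picture taken just before the hold shows no contact.
- **End state:** I then raised the hand to 0.31 m above the bench, about 26 cm from the sensor. The last picture shows the lid shut, the beaker upright on its pan and the bystanders apparently where they were, also judged by eye.

Two position checks disagreed slightly: the ridge estimates differed by up to 8 mm between the top and scene cameras, and the right-hand sensor estimates by about 2 mm at most across the three cameras. Neither affected the result.

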